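# Unfold the locking peg on the tool panel and hang the beam-height gauge on it

## Robot

A 7-joint arm with a two-finger parallel gripper is mounted at the origin on a cart in front of the work surface, level with it; the furniture and walls round the work are solid. World frame = base frame: x ahead of the robot, y to its left, z up, the work surface at z = 0. Lengths are in m, angles in rad, forces in N, time in s.
With the tool pointing down it reaches from about 0.4 to 0.875 m from the base axis. Payload 6.5 kg.
Tool frame: the origin (TCP) lies between the finger pads; the fingertips stand 17 mm ahead of it and the grasp point (between the pads) lies 2 mm behind it; y points along the fingers, z is the direction in which the jaws open and shut, and the axes are right-handed (so a half turn about y gives the same grasp; the last joint's range is limited). The gripper opens to 85 mm and grips with 20 to 120 N. Pads are 22 mm wide; open, the fingers measure 114 mm over their backs; the gripper's body (76 mm by 85 mm) begins 54 mm behind the grasp point. The pads swing forward as they close: fully open they stand 13 mm farther back than shut.
Start: joints at [1.167, 0.536, -0.004, 1.538, 0.003, 1.067, -0.071], TCP at [0.215, -0.613, 0.248] pointing down, gripper open.
Joint ranges: [-2.7, 2.7], [-0.37, 2.16], [-1.27, 1.26], [0.24, 2.4], [-1.31, 4.45], [0.19, 1.91], [-2.76, 2.76]. Speed limits (rad/s): [2.39, 2.39, 3.14, 3.14, 3.14, 3.14, 3.14].

## Interface

Orientations are given as a unit quaternion [w, x, y, z].
In Python, from station import ctrl, grip, eyes, order, nets, status gives the robot as it stands. Calls block until the motion is done:
- ctrl.reach(position, orientation): joint-space move of the TCP to a pose.
- ctrl.line_to(position, rate=0.15, orientation=None): straight line of the TCP; orientation=None keeps the orientation; rate is the mean speed in m/s.
- ctrl.movej(angles): joint-space move.
- grip(opening, newtons=None): finger opening in m; newtons is the grip in N (None keeps the last); returns when the fingers have stopped.
- ctrl.sleep(seconds).
- ctrl.inverse_kinematics(position, orientation): joint angles nearest the present ones, or None.
- eyes.grab_frame(name): name is "side" or "top"; returns (picture, depth): 400x640x3 uint8, blue, green, red; 400x640 float32, m along the optical axis (not along the pixel's ray), 0 where there is no reading.
- eyes.camera_params(name): a dict with "fovy" (degrees; the focal length in pixels is half the picture's height over the tangent of half this angle, whatever the lens; pixels are square), "cx", "cy" (the principal point, pixels), "R" (3x3) and "t" (3): a world point X has camera coordinates R X + t. Camera axes: x right, y down, z forward; pixel columns grow to the right and rows downward; lengths in m; the calibration is good to about 2 mm. A picture is of the moment at which its call begins. camera_params takes no time and is no camera call.
A pose or a line that the arm cannot do raises ctrl.IKError and nothing moves.
- order.finish_job(): hands the job in, once; it reports no verdict.
Trained networks look in the newest picture that a camera, given by its name, has taken for a name from the list of things; names that differ only in an ending like _2 or _b are one class to them, and where a whole thing is asked for, a point or a joint stands for the part that bears it (a point fixed in the world has none). Each returns a list of dicts, best first, with "conf" (0 to 1); they miss things now and then, are a little off and sometimes report something else, mostly with a low value. They report only what shows in the picture. A call takes as long as a camera call. They do not tell look-alikes from the thing itself.
- nets.boxes_of(camera, thing): "centre" ([x, y, z] in m, in world coordinates, good to about 4 mm: the middle of the surface that is visible of it).
- nets.place_of(camera, thing): "centre" ([x, y, z] in m, in world coordinates, good to about 4 mm: a listed point, or the origin of a listed thing).
Readings, each from a call of its own:
- status.get_time(): time.
- status.get_joint_pos(): joint angles.
- status.get_qd(): joint speeds.
- status.get_effort(): joint torques, N m.
- status.get_tcp_pos(): TCP position.
- status.get_tool_rot(): TCP orientation.
- status.get_ft_force(): force on the tool from outside, world axes, zero at the start.
- status.get_ft_torque(): the same for the moment, N m.
- status.get_width(): finger opening in m.
Only numpy, scipy, OpenCV 4.12 (cv2) and the standard library are available. Lean on these libraries where they do the work, as an engineer would, in place of code of your own. Each camera call takes 0.05 s, during which the arm holds its last target. There are 200 camera calls.

## Task

The beam-height gauge has been left standing on the optical table: put it away on the tool panel. Swing the folded peg out and down until it rests on its stop, then hang the gauge on it by the hole near its top and push it back along the peg, up against the collar, until the spring catch has snapped up in front of it. Push firmly but do not force anything, and leave everything else where it is.

Things in the scene. Friction and masses are not known exactly. Their poses are not given: they have to be found in the camera images.
- panel: Black perforated tool panel, fixed upright on the table, 240 wide, 200 high, 8 mm thick. Origin under the plate's middle; x points into the panel from its front face (the side with the peg), y to the left along it, z up. Hex drivers hang in a rack on its right half (y -25 to -108 mm, to 36 mm before the face, to 182 mm high). Two feet behind, 64 mm deep, 60 high.
- hook_root (a point): Point on the panel's front face right behind the peg's hinge pin, 160 mm above the table; axes as the panel's. The pin (along y) is 17 to 35 mm before this point (-x): it sits on a spindle screwed in or out by hand, so this distance differs each time, is not measured and must be felt or seen. Folded, the peg's tip stands 30 mm above the panel's top edge, its back 12 to 30 mm before the face.
- hook (a joint): Folding steel peg, rad: 0 = folded flat, straight up along the panel; 1.571 = on its stop, level, square out from the front. Stiff hinge (0.22 N m friction, 3 to 4 N at the tip), stays where left. Round bar, 10 mm thick, 70 mm from pin to tip, last 12 mm tapered to a blunt point. On it a collar, 24 mm across, 4 thick, whose tip-side face, 26 mm from the pin, is where the gauge bears.
- gauge_mid (a point): Middle of the beam-height gauge, half-way up (65 mm): an upright aluminium plate with scale lines, 8 mm thick (x), 36 wide (y), top 130 mm above its underside, on a foot 44 x 50 x 10 mm; about 0.2 kg, alike from both sides. x is square to the plate, z up. Stands loose on the table; best gripped across its 36 mm width at the height of the hole.
- gauge_hole (a point): Centre of the gauge's round hanging hole, 15 mm wide, through the plate along x, 108 mm above its underside. Pushed on from the tip, the gauge presses down a spring catch in the peg's top (3 to 5 N along the peg): a ramp from 54 mm from the pin up to a tooth 6 mm high with a square back 36 mm from the pin, which snaps up and holds the gauge on only when that is within 2 mm of the collar.
- lens_tube_1: Black lens tube standing on the table, 32 mm across, 52 mm high; a bystander. Origin under its middle.
- bottle: Small brown dropper bottle, 32 mm across, 70 mm high; a bystander. Origin under its middle.
- sensor: Flat black round sensor head, 40 mm across, 14 mm high; a bystander. Origin under its middle.
- tape: Roll of black tape lying flat, 58 mm across, 19 mm high; a bystander. Origin under its middle.
- pen: Felt pen lying on the table, 120 mm long (y), 12 mm thick; a bystander. Origin under its middle.
There are look-alikes about, which are no part of the job. Of the things shaped like the part that bears gauge_mid, the aluminium one is meant.

How it is judged:
On the way:
1. the peg is swung out fully onto its stop (value of joint hook above 1.5 rad), for 0.2 s.
At the end, for the whole second after the job is handed in: peg on its stop (within 0.07 rad); gauge hanging still, upright (within 0.15 rad), resting on the bar between collar and catch, not on the catch: hole centre 44 to 70 mm before the panel's face, within 5 mm of the peg's line sideways and 0.5 to 6 mm below it (value of joint hook above 1.5 rad and x of gauge_hole in the frame of hook_root between -0.07 and -0.044 m and y of gauge_hole in the frame of hook_root between -0.005 and 0.005 m and z of gauge_hole in the frame of hook_root between -0.006 and -0.0005 m and angle between gauge_mid's own z axis and vertical below 0.15 rad and linear speed of gauge below 0.02 m/s and angular speed of gauge below 0.2 rad/s); the robot touches nothing.
It fails at once if the gauge is forced against the peg or the panel (contact force between gauge and panel above 18 N).
It fails at once if the fingers force the peg or the panel (contact force between the fingers and panel above 35 N).
It fails at once if a bystander (lens tube, bottle, sensor head, tape or pen) is pushed more than 20 mm (distance of any of lens_tube_1, bottle, sensor, tape, pen from where it was at the start of the episode above 0.02 m).
It also fails if it takes over 70 s, if anything falls off the work surface, if the arm or the gripper's body presses on something with over 40 N, if the wrist force passes 120 N, or if a joint passes its speed limit or range.

## Working session

There is one attempt and no reset: what is moved stays moved. The work goes in short steps, each a Python script; the robot and the scene stay as the last script left them, time stands still between calls to the robot, and variables do not carry over. Pictures are saved under pics/ and viewed, about 8 in all and at most 12, crops included, and the job is handed in when it is done.

```bash
mkdir -p pics; ls
python3 - <<'E'
from station import ctrl, grip, eyes, order, nets, status
import cv2, numpy as np
for c in("side","top"):
    p,d=eyes.grab_frame(c); cv2.imwrite(f"pics/{c}0.png",p); np.save(f"pics/{c}0.npy",d)
    k=eyes.camera_params(c); print(c,k)
    f=200/np.tan(np.radians(k["fovy"]/2)); R=np.array(k["R"]);t=np.array(k["t"])
    for n in ["panel","hook_root","hook","gauge_mid","gauge_hole","lens_tube_1","bottle","sensor","tape","pen"]:
        for r in nets.place_of(c,n)[:4] if n!="hook" else nets.boxes_of(c,n)[:3]:
            X=np.array(r["centre"]);q=R@X+t
            print(n,np.round(X,3),round(r["conf"],2),np.round([k["cx"]+f*q[0]/q[2],k["cy"]+f*q[1]/q[2]]))
print(status.get_time(), status.get_tool_rot())
E
```

```text
pics
side {'fovy': 55.74014696854849, 'cx': 316.70364500017433, 'cy': 204.16365460258024, 'R': array([[-0.82418783, -0.56628126, -0.00632164],
       [-0.30790178,  0.45744513, -0.83423045],
       [ 0.47530087, -0.68561614, -0.55137972]]), 't': array([0.41284808, 0.25361847, 0.87889132])}
panel [0.621 0.103 0.002] 0.97 [263. 241.]
hook_root [0.613 0.153 0.161] 0.69 [247. 204.]
hook_root [ 0.499 -0.056  0.064] 0.17 [328. 211.]
hook [0.59  0.152 0.19 ] 0.49 [253. 197.]
gauge_mid [ 0.428 -0.174  0.065] 0.77 [368. 200.]
gauge_mid [ 0.495 -0.055  0.062] 0.62 [329. 212.]
gauge_hole [ 0.495 -0.061  0.106] 0.91 [330. 199.]
gauge_hole [ 0.426 -0.17   0.104] 0.61 [369. 190.]
lens_tube_1 [ 0.575 -0.027  0.   ] 0.56 [302. 225.]
bottle [ 0.52   0.338 -0.002] 0.61 [229. 310.]
tape [ 0.427  0.338 -0.   ] 0.65 [259. 327.]
pen [ 0.402  0.165 -0.001] 0.59 [312. 285.]
top {'fovy': 47.26338348913454, 'cx': 324.86799550468857, 'cy': 206.96290515208008, 'R': array([[ 1.95697422e-02, -9.99808493e-01, -4.83941562e-05],
       [-9.83037809e-01, -1.92326530e-02, -1.82391805e-01],
       [ 1.82355945e-01,  3.
[... 285 characters left out ...]
   0.065] 0.88 [381. 251.]
gauge_mid [ 0.613 -0.401  0.066] 0.77 [466. 185.]
gauge_mid [ 0.495 -0.057  0.061] 0.55 [339. 225.]
gauge_hole [ 0.43  -0.17   0.108] 0.62 [383. 249.]
gauge_hole [ 0.497 -0.054  0.106] 0.6 [338. 222.]
gauge_hole [ 0.612 -0.404  0.105] 0.58 [471. 182.]
lens_tube_1 [ 0.516  0.334 -0.001] 0.5 [200. 218.]
lens_tube_1 [ 0.571 -0.022 -0.002] 0.42 [326. 202.]
bottle [0.516 0.331 0.002] 0.49 [201. 219.]
bottle [ 0.405  0.16  -0.002] 0.46 [260. 259.]
sensor [0.475 0.265 0.   ] 0.47 [224. 233.]
tape [0.43  0.336 0.   ] 0.61 [197. 249.]
pen [ 0.405  0.16  -0.004] 0.69 [260. 259.]
pen [ 0.516  0.329 -0.001] 0.25 [202. 218.]
1.1 [-0.11886664  0.11889998 -0.69703435  0.69704851]
```

Run:
```python
import cv2, numpy as np
s=cv2.imread("pics/side0.png");t=cv2.imread("pics/top0.png")
a=cv2.resize(s[150:350,190:440],(750,600),interpolation=cv2.INTER_CUBIC); cv2.imwrite("pics/sc.png",a)
b=cv2.resize(t[110:310,180:500],(800,500),interpolation=cv2.INTER_CUBIC); cv2.imwrite("pics/tc.png",b)
```

```text
(no output)
```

View pics/sc.png

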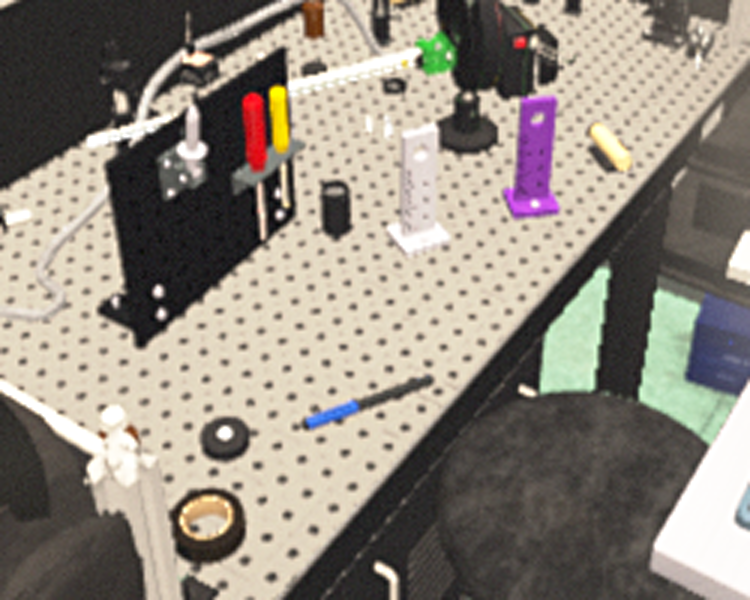

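View pics/tc.png

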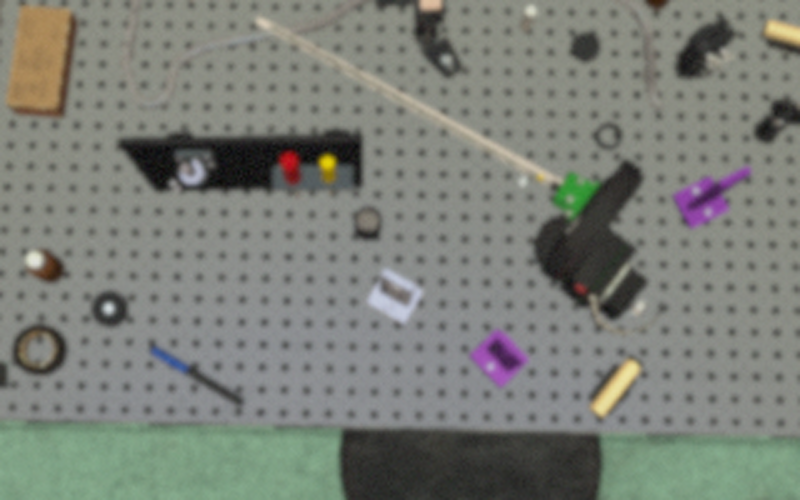

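Panel with the folded peg at side px (253,197). Gauge-like candidates are the silver one at side (329,212) / top (339,225), a purple one at side (368,200) / top (381,251), and another purple one at top (466,185). I choose the silver (aluminium) one; the crop shows it clearly. Next, depth fits for panel yaw, peg offset and gauge yaw.

```bash
cat > geo.py <<'E'
import numpy as np, cv2
from station import ctrl, grip, eyes, order, nets, status
def cloud(c,d=None):
    if d is None: d=eyes.grab_frame(c)[1]
    k=eyes.camera_params(c); f=200/np.tan(np.radians(k["fovy"]/2))
    v,u=np.mgrid[0:400,0:640]
    q=np.stack([(u-k["cx"])/f*d,(v-k["cy"])/f*d,d],-1)
    X=(q-np.array(k["t"]))@np.array(k["R"])
    X[d<=0]=np.nan
    return X
E
python3 - <<'E'
from geo import *
np.set_printoptions(precision=4,suppress=True)
for c in("side","top"):
    X=cloud(c,np.load(f"pics/{c}0.npy")).reshape(-1,3); img=cv2.imread(f"pics/{c}0.png").reshape(-1,3).astype(int)
    ok=np.isfinite(X[:,0]); X=X[ok]; img=img[ok]
    P=X[(abs(X[:,0]-.62)<.05)&(abs(X[:,1]-.10)<.13)&(X[:,2]>.03)&(X[:,2]<.195)]
    if c=="side":
        A=P.copy()
        # RANSAC vertical plane x = a + b y
        rng=np.random.default_rng(0);best=0
        for _ in range(500):
            i,j=A[rng.choice(len(A),2,False)]
            if abs(i[1]-j[1])<.05: continue
            b=(i[0]-j[0])/(i[1]-j[1]);a=i[0]-b*i[1]
            m=abs(A[:,0]-a-b*A[:,1])<.003
            if m.sum()>best: best=m.sum();M=m
        b,a=np.polyfit(A[M,1],A[M,0],1); print("face x=",a,"+",b,"y n",best,"yaw",np.arctan(-b), "yrange",np.percentile(A[M,1],[1,99]))
        fx=lambda Q:Q[:,0]-a-b*Q[:,1]
    E=X[(X[:,2]>.19)&(X[:,2]<.21)&(abs(X[:,0]-.62)<.05)&(X[:,1]>-.05)&(X[:,1]<.26)]
    print(c,"topedge y",np.percentile(E[:,1],[1,99]) if len(E) else 0)
    H=X[(X[:,2]>.17)&(X[:,2]<.24)&(abs(X[:,1]-.15)<.03)&(abs(X[:,0]-.59)<.06)]
    H=H[fx(H)<-.008]; o=H[:,2].argsort()[::-1]
    print("peg",len(H)); print(np.c_[H,fx(H)][o][::max(1,len(H)//14)])
    G=X[(abs(X[:,0]-.495)<.045)&(abs(X[:,1]+.056)<.045)]
    for lo,hi in((.005,.016),(.03,.125),(.12,.14)):
        g=G[(G[:,2]>lo)&(G[:,2]<hi)]
        if len(g)<5: print("few");continue
        r=cv2.minAreaRect((g[:,:2]*1000).astype(np.float32)); print(c,lo,len(g),g.mean(0),"rect",r, "zmax",g[:,2].max())
        w,V=np.linalg.eigh(np.cov(g[:,:2].T)); print("   major dir",V[:,1],np.sqrt(w))
E
```

```text
face x= 0.6198868671108491 + -0.0374752947199981 y n 2354 yaw 0.03745776608185361 yrange [-0.0137  0.2221]
side topedge y [-0.0104  0.2223]
peg 108
[[ 0.5802  0.1528  0.2269 -0.034 ]
 [ 0.5854  0.1552  0.2207 -0.0287]
 [ 0.5811  0.1535  0.2155 -0.0331]
 [ 0.5806  0.1547  0.2105 -0.0335]
 [ 0.5884  0.1543  0.2047 -0.0257]
 [ 0.5939  0.1525  0.2019 -0.0203]
 [ 0.5976  0.1527  0.1978 -0.0166]
 [ 0.5849  0.1559  0.195  -0.0291]
 [ 0.585   0.1528  0.1904 -0.0291]
 [ 0.5925  0.16    0.1856 -0.0214]
 [ 0.5853  0.1533  0.1846 -0.0288]
 [ 0.5909  0.1548  0.1834 -0.0232]
 [ 0.5855  0.1607  0.1825 -0.0283]
 [ 0.5811  0.1509  0.1818 -0.0331]
 [ 0.585   0.1616  0.1802 -0.0288]
 [ 0.5882  0.1556  0.1728 -0.0259]]
side 0.005 120 [ 0.4892 -0.0479  0.0088] rect ((492.58172607421875, -53.3737907409668), (50.1165771484375, 43.88026428222656), 59.125545501708984) zmax 0.01579506927284478
   major dir [-0.7809 -0.6247] [0.0091 0.0155]
side 0.03 327 [ 0.4931 -0.0515  0.0784] rect ((493.9410705566406, -54.31127166748047), (38.567771911621094, 13.413459777832031), 57.5639762878418) zmax 0.12480482928704761

[... 769 characters left out ...]
.1619  0.185  -0.0254]
 [ 0.5839  0.157   0.1831 -0.0301]]
top 0.005 221 [ 0.4897 -0.0539  0.0095] rect ((494.5751953125, -54.819149017333984), (87.85836791992188, 86.97692108154297), 1.1165162324905396) zmax 0.015635410541976178
   major dir [0.1737 0.9848] [0.0188 0.0214]
top 0.03 67 [ 0.492  -0.0529  0.0801] rect ((491.9101257324219, -52.94639587402344), (34.64961242675781, 5.216310977935791), 68.01912689208984) zmax 0.1236144170028321
   major dir [0.4647 0.8855] [0.0007 0.0106]
top 0.12 54 [ 0.4953 -0.0536  0.1306] rect ((495.5068359375, -54.026756286621094), (35.423404693603516, 8.065483093261719), 60.75370788574219) zmax 0.13565363785968126
   major dir [0.4846 0.8747] [0.0026 0.0109]
```

```bash
cat >> geo.py <<'E'
from scipy.spatial.transform import Rotation as Ro
np.set_printoptions(precision=4,suppress=True)
def quat(a):
    c,s=np.cos(a),np.sin(a)
    q=Ro.from_matrix(np.array([[c,s,0],[0,0,-1],[-s,c,0]]).T).as_quat()
    return [q[3],q[0],q[1],q[2]]
YAW=.0375
HX=np.array([np.cos(YAW),np.sin(YAW)]); HY=np.array([-np.sin(YAW),np.cos(YAW)])
ROOT=np.array([.6142,.152])
def W(fx,fy,z): return np.r_[ROOT+fx*HX+fy*HY,z]
def F():
    f=np.array(status.get_ft_force()); return np.r_[f[:2]@HX,f[:2]@HY,f[2]]
def loc():
    p=np.array(status.get_tcp_pos()); return np.r_[(p[:2]-ROOT)@HX,(p[:2]-ROOT)@HY,p[2]]
E
python3 - <<'E'
from geo import *
for c in("side","top"):
    X=cloud(c,np.load(f"pics/{c}0.npy")).reshape(-1,3); X=X[np.isfinite(X[:,0])]
    T=X[(X[:,2]>.15)&(X[:,0]>.25)&(X[:,0]<.9)&(X[:,1]<-.08)&(X[:,1]>-.7)]
    print(c,len(T)); 
    if len(T): print(T.min(0),T.max(0), np.percentile(T,[5,50,95],axis=0))
j=status.get_joint_pos(); print("R",Ro.from_quat(np.roll(status.get_tool_rot(),-1)).as_matrix())
for a in(YAW,YAW+np.pi,-np.pi/6,np.pi*5/6):
    for p in (W(0,0,.26),W(-.1,0,.18),[.495,-.054,.15]):
        s=ctrl.inverse_kinematics(list(p),quat(a)); print(round(a,2),np.array(s) if s is not None else None)
E
```

```text
side 2283
[ 0.25   -0.6998  0.15  ] [ 0.8998 -0.0886  0.5873] [[ 0.2681 -0.6967  0.1532]
 [ 0.5526 -0.6894  0.1794]
 [ 0.8696 -0.2143  0.4515]]
top 4696
[ 0.25   -0.6997  0.15  ] [ 0.9    -0.0867  0.407 ] [[ 0.3858 -0.6939  0.1545]
 [ 0.5684 -0.6904  0.1853]
 [ 0.8744 -0.2265  0.2147]]
R [[-0.9435 -0.      0.3315]
 [-0.3315 -0.     -0.9435]
 [ 0.     -1.      0.    ]]
0.04 [ 0.2641  0.6546 -0.8831  1.5379  0.5285  1.2024  0.8972]
0.04 [ 0.4047  0.6826 -1.0601  1.8591  0.6978  1.0283  0.659 ]
0.04 [ 0.601   0.5338 -0.7371  1.9812  0.4914  0.8108  1.1928]
3.18 [ 0.0898  0.5648 -0.5895  1.5487  0.3351  1.1306 -2.1051]
3.18 [ 0.048   0.4873 -0.5297  1.8777  0.3174  0.8604 -2.1738]
3.18 [ 0.2123  0.4353 -0.239   2.0028  0.152   0.7201 -1.653 ]
-0.52 [ 0.2192  0.6253 -0.8024  1.5406  0.4729  1.1787  0.3754]
-0.52 [ 0.3658  0.6461 -0.9925  1.861   0.6444  0.9959  0.1396]
-0.52 [ 0.5505  0.513  -0.669   1.9839  0.4419  0.7921  0.6737]
2.62 [-0.0319  0.529  -0.4047  1.5566  0.2246  1.1022 -2.5833]
2.62 [-0.0174  0.4709 -0.4434  1.8815  0.2629  0.8465 -2.6887]
2.62 [ 0.1251  0.4274 -0.1314  2.008   0.0833  0.7112 -2.1522]
```

Run:
```python
from geo import *
q0=status.get_tool_rot()
ctrl.reach([.149,-.425,.42],q0); grip(0,40)
j=np.array(status.get_joint_pos()); print(j)
j[0]=-.2; ctrl.movej(list(j)); print(status.get_tcp_pos(),status.get_time())
ctrl.reach(list(W(-.13,0,.35)),quat(YAW)); print(status.get_joint_pos())
ctrl.reach(list(W(.003,0,.29)),quat(YAW)); print(status.get_joint_pos(), loc(),F(),status.get_time(),status.get_width())
p,d=eyes.grab_frame("side"); cv2.imwrite("pics/s1.png",cv2.resize(p[60:300,150:400],(750,720))[:600])
```

```text
[ 1.1504  0.0341 -0.0174  1.7952  0.0007  1.3121 -0.1   ]
[0.4474 0.0513 0.4201] 4.9167
[-0.2523  0.1939 -0.1509  1.7803  0.0318  1.1695  1.1928]
[-0.2323  0.4775 -0.1136  1.5293  0.0572  1.1388  1.25  ] [ 0.0028 -0.0002  0.2899] [-0.5927  0.4384 -0.1127] 6.7333 -2.0879688595016857e-05
```

View pics/s1.png

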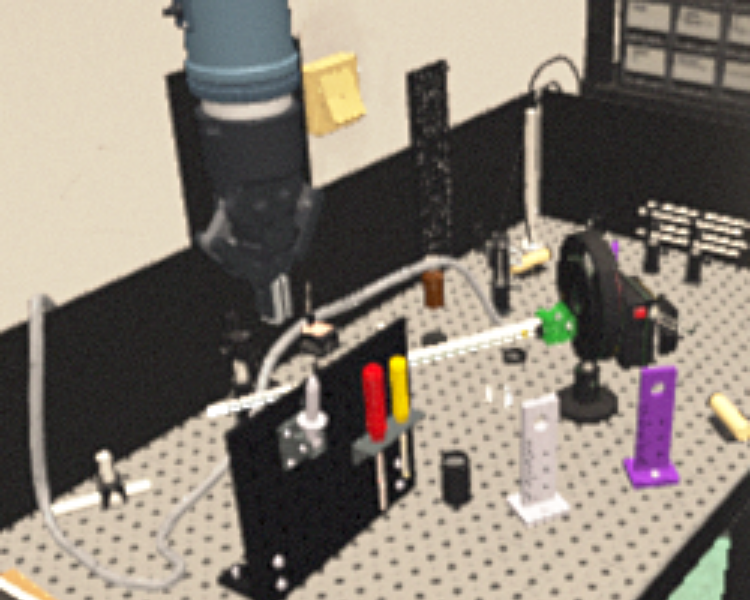

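The picture shows the closed gripper (tip at px 278,315) above and just behind the peg tip (313,380), clear of the panel. Next, descend behind the peg and drag it out.

Run:
```python
from geo import *
ctrl.line_to(list(W(.003,0,.226)),.1); ctrl.sleep(.2); f0=F(); print("base",f0,loc())
x=.003;hit=None
while x>-.035:
    x-=.0015; ctrl.line_to(list(W(x,0,.226)),.03); f=F()-f0
    if abs(f[0])>2: hit=x;print("contact",x,f,loc());break
else: print("none",F()-f0)
print(status.get_time())
if hit is not None:
    pin=-(hit-.011-5e-3); print("pin dist est",pin)
    for th in np.radians(np.arange(10,91,8)):
        r=.050+.024*th/(np.pi/2)
        cx=-pin-r*np.sin(th)+.005*np.cos(th); cz=.16+r*np.cos(th)+.005*np.sin(th)
        ctrl.line_to(list(W(cx+.011,0,cz+.017)),.06); f=F()-f0; print(round(np.degrees(th)),loc(),f)
        if np.linalg.norm(f)>15: print("STOP");break
print(status.get_time())
```

```text
base [ 0.5825 -0.21   -1.249 ] [0.0034 0.0001 0.2268]
contact -0.011999999999999999 [2.3659 0.1128 0.1162] [-0.0113  0.      0.2264]
10.275
pin dist est 0.028
10 [-0.0212 -0.      0.23  ] [ 1.9317 -0.559   1.874 ]
18 [-0.0294  0.      0.2306] [ 1.3714 -0.1261  2.3108]
26 [-0.0379  0.      0.2302] [0.8676 1.5797 2.5034]
34 [-0.0464  0.      0.2286] [ 0.1048 -0.1879  1.7741]
42 [-0.0549  0.      0.2256] [-0.2616  0.3946  2.8309]
50 [-0.0631  0.      0.2212] [-0.0482  0.6872  2.6965]
58 [-0.0708 -0.      0.2154] [-0.905   0.4786  1.8411]
66 [-0.0776 -0.0001  0.2085] [-0.9064 -0.3423  0.8754]
74 [-0.0833 -0.0001  0.2005] [-0.7223  0.9999  1.0999]
82 [-0.0881 -0.0001  0.1914] [-0.1454 -0.1698  1.4118]
90 [-0.0916 -0.0001  0.1814] [-0.1689  1.      0.981 ]
13.6417
```

Run:
```python
from geo import *
f0=F(); x,y,z=-.0915,0,.182
while z>.168:
    z-=.001; ctrl.line_to(list(W(x,0,z)),.03); f=F()-f0; 
    if abs(f[2])>9: break
print(z,f,loc(),status.get_time())
ctrl.line_to(list(W(x,0,.26)),.15)
p,d=eyes.grab_frame("side"); cv2.imwrite("pics/s2.png",cv2.resize(p[140:290,190:350],(800,600)*1 if 0 else (640,600)))
X=cloud("side",d).reshape(-1,3);X=X[np.isfinite(X[:,0])]
L=np.c_[(X[:,:2]-ROOT)@HX,(X[:,:2]-ROOT)@HY,X[:,2]]
H=L[(L[:,0]<-.06)&(L[:,0]>-.12)&(abs(L[:,1])<.02)&(L[:,2]>.14)&(L[:,2]<.2)]
print(len(H),H.min(0),H.max(0),np.median(H,0))
d=eyes.grab_frame("top")[1]
X=cloud("top",d).reshape(-1,3);X=X[np.isfinite(X[:,0])]
L=np.c_[(X[:,:2]-ROOT)@HX,(X[:,:2]-ROOT)@HY,X[:,2]]
H=L[(L[:,0]<-.06)&(L[:,0]>-.12)&(abs(L[:,1])<.02)&(L[:,2]>.14)&(L[:,2]<.2)]
if len(H):print(len(H),H.min(0),H.max(0),np.median(H,0))
```

```text
0.178 [-5.0066 -1.7147 11.6379] [-0.0914  0.0001  0.1789] 14.6417
49 [-0.09   -0.0029  0.1548] [-0.0603  0.0073  0.168 ] [-0.0746  0.0028  0.1606]
```

View pics/s2.png

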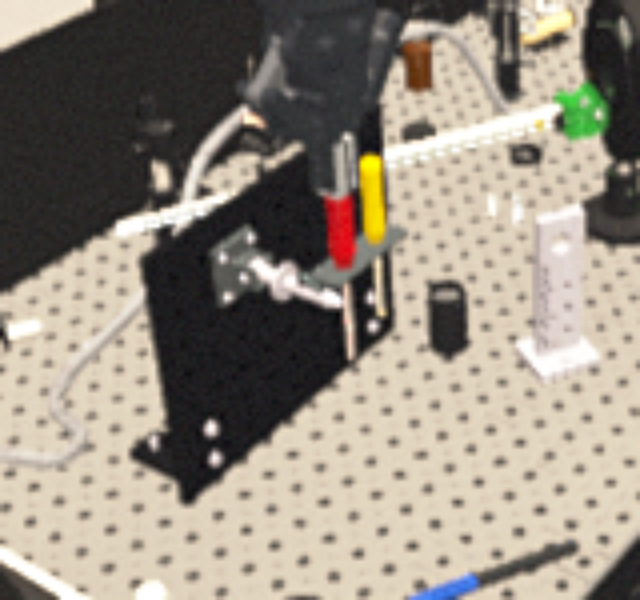

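Peg is level on its stop (collar at px 285,280, tip at 340,300). Now feel the peg's sideways position by straddling it with the open fingers.

Run:
```python
from geo import *
grip(.034); ctrl.line_to(list(W(-.083,0,.26)),.1)
ctrl.line_to(list(W(-.083,0,.172)),.1); ctrl.sleep(.2); f0=F(); print(f0,loc(),status.get_width())
res=[]
for s in(1,-1):
    y=.004*s; ctrl.line_to(list(W(-.083,y,.172)),.05)
    while abs(y)<.022:
        y+=s*.0007; ctrl.line_to(list(W(-.083,y,.172)),.03); f=F()-f0
        if abs(f[1])>3: break
    print(s,y,f,loc()); res.append(loc()[1])
    ctrl.line_to(list(W(-.083,0,.172)),.05)
print("mid",np.mean(res),status.get_time())
ctrl.line_to(list(W(-.083,0,.26)),.15)
```

```text
[ 0.2432  0.4539 -0.7955] [-0.0826  0.0001  0.1726] 0.033711343169786544
1 0.013099999999999995 [-0.576  -5.5761  0.836 ] [-0.083   0.0122  0.1719]
-1 -0.013799999999999995 [-0.0589  3.1105 -0.1204] [-0.083  -0.0132  0.172 ]
mid -0.0004748022841903803 25.4333
```

Run:
```python
from geo import *
a=-np.pi/6
grip(.066)
ctrl.line_to(list(W(-.12,0,.29)),.25)
ctrl.reach([.495,-.054,.22],quat(a)); ctrl.line_to([.495,-.054,.107],.15); print(status.get_tcp_pos(),status.get_joint_pos())
grip(0,50); print(status.get_width(),status.get_tcp_pos(),F(),status.get_time())
p0=np.array(status.get_tcp_pos())
ctrl.line_to([p0[0],p0[1],.26],.2); print(status.get_width(),F(),status.get_time())
ctrl.reach(list(W(-.155,-.0005,.24)),quat(YAW))
off=.108-p0[2]; open("off.txt","w").write(str(off))
ctrl.line_to(list(W(-.155,-.0005,.1590-off)),.15); ctrl.sleep(.2); print("off",off,loc(),F(),status.get_time(),status.get_width())
p,d=eyes.grab_frame("side"); cv2.imwrite("pics/s3.png",cv2.resize(p[140:290,190:390],(800,600)))
p,d=eyes.grab_frame("top"); cv2.imwrite("pics/t3.png",cv2.resize(p[130:250,200:360],(800,600)))
```

```text
[ 0.4958 -0.0536  0.1078] [-0.0118  0.4972  0.0365  2.036  -0.0307  0.6074  1.0935]
0.035349697202768 [ 0.4955 -0.0544  0.1079] [-1.0209 -1.3265  5.9678] 29.05
0.0353779488194692 [-0.3678 -0.3155 -2.1869] 29.9667
off 0.00012568850403921195 [-0.1542 -0.0004  0.1598] [ 0.8225 -0.4033 -2.4214] 31.6917 0.03516055775736175
```

View pics/s3.png

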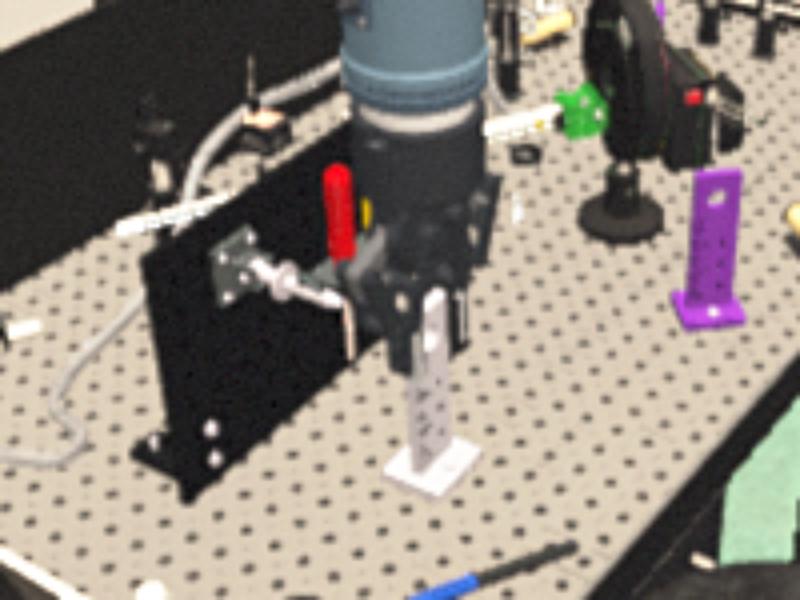

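Gauge is gripped upright, hole (px 432,335) aligned with the peg tip (340,300). Now the insertion.

Run:
```python
from geo import *
z=.1582;y=-.0005
ctrl.line_to(list(W(-.112,y,z)),.08); ctrl.sleep(.2); f0=F(); print(f0,loc())
x=-.112
while x<-.040:
    x+=.002; ctrl.line_to(list(W(x,y,z)),.03); f=F()-f0
    print(round(x,4),loc(),f)
    if abs(f[0])>8 or np.linalg.norm(f[1:])>8: print("STOP");break
print(status.get_time(),status.get_width())
```

```text
[-0.5093  0.5922 -2.5387] [-0.1125 -0.0005  0.1582]
-0.11 [-0.1099 -0.0005  0.1583] [ 0.3464 -1.4851  0.3705]
-0.108 [-0.1078 -0.0005  0.1582] [-0.4921 -0.3632  0.3578]
-0.106 [-0.1059 -0.0005  0.1582] [ 0.5663 -0.7521  0.8645]
-0.104 [-0.1038 -0.0005  0.1582] [ 1.0699 -0.4985  1.3043]
-0.102 [-0.1018 -0.0005  0.1582] [ 0.9638 -0.27    0.5019]
-0.1 [-0.0999 -0.0005  0.1582] [ 0.3641 -1.2428  0.4116]
-0.098 [-0.0979 -0.0005  0.1582] [0.7285 0.1039 0.6383]
-0.096 [-0.0959 -0.0005  0.1582] [ 0.7615 -0.8279 -0.0894]
-0.094 [-0.0939 -0.0005  0.1582] [ 1.5788 -0.7606 -0.217 ]
-0.092 [-0.0919 -0.0005  0.1582] [ 0.0267 -0.7115 -0.3121]
-0.09 [-0.0898 -0.0005  0.1582] [ 0.8682 -1.0609  0.1905]
-0.088 [-0.0878 -0.0005  0.1582] [0.7055 0.614  0.7411]
-0.086 [-0.0859 -0.0005  0.1582] [ 1.239  -0.579   0.2505]
-0.084 [-0.0838 -0.0005  0.1582] [ 0.1027 -1.0599  0.7868]
-0.082 [-0.0819 -0.0005  0.1582] [ 1.2102 -0.9219  0.3016]
-0.08 [-0.0799 -0.0005  0.1582] [ 0.6047 -1.1169  0.1869]
-0.078 [-0.0778 -0.0005  0.1582] [ 0.4881 -0.8673  0.1913]
-0.076 [-0.0758 -0.0005  0.1583] [ 0.3587 -1.0275  0.919
[... 158 characters left out ...]
131 -1.0246  4.4314]
-0.068 [-0.0675 -0.0005  0.1584] [-2.7921  0.1202  3.9939]
-0.066 [-0.0656 -0.0005  0.1583] [-1.4063 -0.9417  3.6871]
-0.064 [-0.0636 -0.0005  0.1583] [-0.5944 -1.1547  5.021 ]
-0.062 [-0.0616 -0.0005  0.1583] [-0.7676 -0.5836  4.5086]
-0.06 [-0.0596 -0.0005  0.1583] [-0.5258 -0.6758  4.8939]
-0.058 [-0.0577 -0.0005  0.1583] [ 0.6511 -0.852   5.435 ]
-0.056 [-0.0558 -0.0005  0.1582] [ 0.262  -1.1301  3.8004]
-0.054 [-0.0535 -0.0005  0.1583] [ 0.3599 -1.4509  4.0734]
-0.052 [-0.0521 -0.0007  0.1578] [ 0.186  -1.0418  0.511 ]
-0.05 [-0.0513 -0.0007  0.1575] [-3.9728 -0.953   1.1358]
-0.048 [-0.0513 -0.0008  0.1571] [-9.5816 -1.5572  4.2568]
STOP
40.6833 0.03530091793336045
```

Catch seems to have snapped (Fz dropped from 4 to 0.5 N at -0.052) and the collar is felt at -0.0513. Next, a gentle tug to verify, then lower onto the bar and release.

Run:
```python
from geo import *
y=-.0005; z=.158
x=-.0515; ctrl.line_to(list(W(x,y,z)),.03); ctrl.sleep(.2); f0=F(); print(f0,loc())
while x>-.057:
    x-=.001; ctrl.line_to(list(W(x,y,z)),.03); f=F()-f0; print(round(x,4),loc(),f)
    if f[0]>5: print("HELD");break
held=f[0]>5
if held:
    ctrl.line_to(list(W(-.0522,y,z)),.03)
    while z>.155:
        z-=.0005; ctrl.line_to(list(W(-.0522,y,z)),.02); f=F()
        if f[2]>-.5 : break
    print("rest",z,f,loc())
    grip(.062); ctrl.sleep(.3); print(F(),status.get_time())
    ctrl.line_to(list(W(-.0522,y,.28)),.12)
    ctrl.line_to(list(W(-.2,y,.33)),.2); ctrl.sleep(.5)
    print(status.get_time())
    p,d=eyes.grab_frame("side"); cv2.imwrite("pics/s4.png",cv2.resize(p[150:270,210:370],(800,600)))
    for c in("side","top"):
        if c=="top": p,d=eyes.grab_frame(c)
        for r in nets.place_of(c,"gauge_hole")[:4]:
            X=np.array(r["centre"]); print(c,r["conf"],(X[:2]-ROOT)@HX,(X[:2]-ROOT)@HY,X[2])
```

```text
[-1.4468  0.1336 -3.2702] [-0.0514 -0.0004  0.158 ]
-0.0525 [-0.0518 -0.0005  0.1583] [ 1.6973 -0.0183  1.7675]
-0.0535 [-0.0533 -0.0005  0.1581] [2.7125 0.4662 1.1851]
-0.0545 [-0.0535 -0.0005  0.1583] [ 5.5208 -0.037  -0.6506]
HELD
rest 0.157 [-0.6402 -0.4842 -0.0888] [-0.0523 -0.0005  0.1571]
[-0.2236 -0.8017  0.0012] 43.325
45.9333
side 0.73 -0.19547690389298342 -0.31579335022196603 0.1048
side 0.72 -0.08568150478230911 0.18614317000158545 -0.0034
side 0.55 -0.04837736070654234 -0.006490837470549235 0.1526
side 0.37 -0.1810431309114424 0.19162224492417976 0.0002
top 0.74 -0.05114525861277455 0.0024191985103363665 0.1572
top 0.72 -0.021709582825855375 -0.5599797710752838 0.1039
top 0.71 -0.1924053271731521 -0.3166090808479635 0.1083
```

View pics/s4.png

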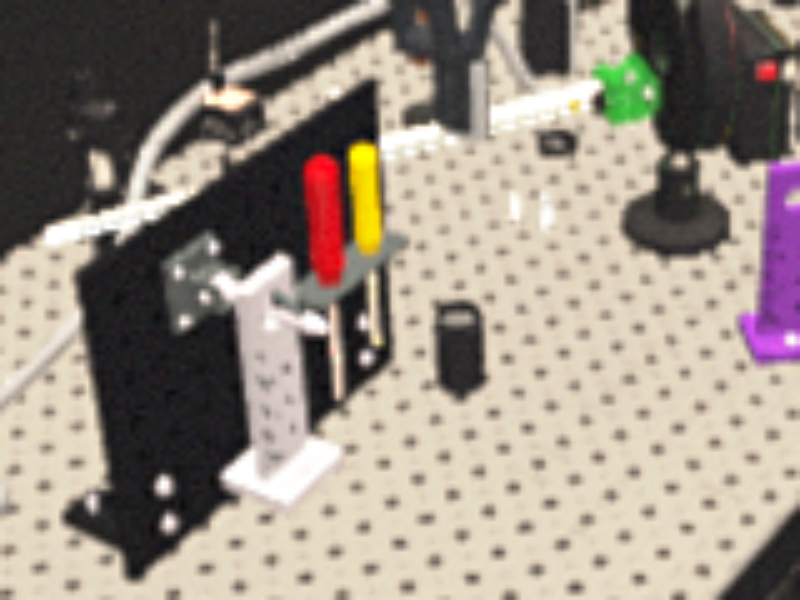

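The gauge hangs upright on the level peg (hole at px 272,318, peg tip at 320,328), and the robot is clear.

Run:
```python
from geo import *
order.finish_job(); print(status.get_time())
```

```text
the job is handed in; nothing more can be done
the job is handed in; nothing more can be done
```

The gauge is hanging on the peg behind the spring catch, and I handed the job in at about 46 s of robot time; the hand-in reports no verdict.

- **Peg:** I swung it out with closed fingers and pressed it onto its stop with about 12 N. I then felt both sides of the peg to find its line, 0.5 mm to the right of where I had assumed it.
- **Gauge:** I gripped the silver gauge at hole height and pushed it along the peg. The catch ramp pushed back with about 3 N, then I felt the snap. The collar stopped it at about 10 N, with the hole about 51 mm before the face.
- **Catch check:** a tug of about 5.5 N was held after about 2 mm of play. I then lowered the gauge onto the bar and released it. The robot was well clear at the end.

**Final checks:**
- The last picture shows the peg level and the gauge hanging upright.
- The top camera put the hole at -51 mm (x), +2.4 mm (y) and 157 mm high, which is inside the limits.
- The side camera network disagreed, giving -48, -6.5 and 153 mm, which is outside the y and z limits. I trusted the arm's own position at release (-52, -0.5 and 157 mm), which agrees better with the top camera.
- My first estimate of the pin distance, from dragging the peg, was 28 mm. The catch and collar contacts point to about 21 mm, but this did not affect the result.
- I did not measure the bystanders again afterwards. The arm did not work close to any of them.

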